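# Close the cam strap clamp on the oak block

### The arm

A 6-joint arm with a two-finger parallel gripper is mounted at the origin on a cart in front of the work surface, level with it; the furniture and walls round the work are solid. World frame = base frame: x ahead of the robot, y to its left, z up, the work surface at z = 0. Lengths are in mm, angles in rad, forces in N, time in s.
With the tool pointing down it reaches from about 225 to 875 mm from the base axis. Payload 3.4 kg.
Tool frame: the origin (TCP) lies on the centre line of the jaws, within the pads' length; the fingertips stand 19 mm ahead of it and the grasp point (between the pads) is the TCP (tips_ahead is the distance from the TCP to the fingertips, in mm); z points along the fingers, y is the line along which they close (so a half turn about z gives the same grasp; the last joint's range is limited). The gripper opens to 85 mm and grips with 20 to 120 N. Pads are 22 mm wide; open, the fingers measure 114 mm over their backs; the gripper's body (76 mm by 85 mm) begins 54 mm behind the grasp point. The pads swing forward as they close: fully open they stand 13 mm farther back than shut.
Start: joints at [1.001, 0.276, 1.505, -0, 1.361, -0.121], TCP at [249.504, 518.082, 250.328] pointing down, gripper open.
Joint ranges: [-2.89, 2.89], [-0.75, 2.08], [0.22, 2.7], [-1.18, 4.32], [0.11, 2.71], [-2.7, 2.7]. Speed limits (rad/s): [2.57, 2.57, 3.14, 3.14, 3.14, 3.14].

### API

Orientations are given as [roll, pitch, yaw] about the fixed x, y, z axes, in that order (R = Rz(yaw) Ry(pitch) Rx(roll)).
In Python, from cell import state, snapshot, job_done, masks_of, tip_of, tips_ahead gives the robot as it stands.
- The arm moves only by the shell command python3 -m inch 'ROWS' [FORCE]. ROWS is JSON, a list of rows, each an object of numbers: "claw": the finger opening in m, from 0 to 0.0854; "x", "y", "z": the shift along the tool's x, y, z in m; "wx", "wy", "wz": the turn, a rotation vector about the tool's x, y, z in degrees. A call has exactly 8 rows; each row shifts and turns the commanded pose from where the row before left it, along the tool's axes as they then stand; what a row does not reach is not made up. A row lasts 1/10 s, in which the tool goes at most 50 mm and 8.59 degrees, less where a joint would pass 70% of its speed; a pose out of reach is approached as far as the arm can. A call with a gripper value outside its range is refused whole. The fingers move at their own pace and stop on an object; FORCE is the grip in N (left out, the last holds). Time passes only in rows, so rows that do not move let the fingers close, or fill a call up. It gives the time, the measured TCP pose, the force, the opening and the grip force at its end, in the units of the state.
- state(): the state, without advancing time (a new reading comes with each control period).
- snapshot(name): name is "scene" or "top" or "wrist"; returns a dict with "img" (400x640x3 uint8, red, green, blue), "fx", "fy", "cx", "cy" (pixels), "position" and "attitude" of the camera in the world. Camera axes: x right, y down, z forward; pixel columns grow to the right and rows downward; lengths in mm; the calibration is good to about 2 mm. A picture is of the moment at which its call begins. There is no depth.
- job_done(): hands the job in; it is judged then, once.
Trained networks look in the newest picture that a camera, given by its name, has taken for a name from the list of things; names that differ only in an ending like _2 or _b are one class to them, and where a whole thing is asked for, a point or a joint stands for the part that bears it (a point fixed in the world has none). Each returns a list of dicts, best first, with "p" (0 to 1); they miss things now and then, are a little off and sometimes report something else, mostly with a low value. They report only what shows in the picture. A call takes as long as a camera call.
- masks_of(camera, thing): "region" (400x640 bool, what is visible of it) and "pixel" ([column, row] in pixels, amid what is visible of it).
- tip_of(camera, thing): "pixel" ([column, row] in pixels: a listed point, or the origin of a listed thing).
The state is a dict: "clock": time; "joint_positions": joint angles; "joint_velocities": joint speeds; "tau": joint torques, N m; "eef_pos": TCP position; "ee_rot": TCP orientation; "wrist_force": force on the tool from outside, world axes, zero at the start; "torque": the same for the moment, N m; "finger_gap": finger opening in mm; "grip_force": force on a finger pad.
Only numpy, scipy, OpenCV 4.12 (cv2) and the standard library are available. Lean on these libraries where they do the work, as an engineer would, in place of code of your own. Each camera call takes 0.05 s, during which the arm holds its last target. There are 200 camera calls.

### The job

Clamp the oak block in the blue fixture: with a fingertip or the outside of the closed fingers, push the swung-aside steel strap round until it points straight across the middle of the nest and its foot stands over the block, and only then push the red cam lever fully down. Push gently, do not grip or lift anything, leave the block in its nest and the other things on the table where they are, and draw the hand clear at the end.

Things in the scene. Friction and masses are not known exactly. Their poses are not given: they have to be found in the camera images.
- clamp_base: Blue base plate 195x230x12 mm, fixed. Origin on the table under the strap's pivot post (28 mm thick). Own +x points roughly away from the robot; the plate runs from x = -52 to +142 mm and y = -115 to +115 mm. The nest of ribs (10 mm high) for the oak block lies along y, centred at x = +100 mm. z up.
- swing_strap (a joint): Angle of the dark steel strap about its upright pivot, rad: 0 = along the base's +x, square across the block; positive = counter-clockwise from above (to the base's +y). Starts at 0.9 to 1.5; range -0.35 to 1.8, no stop at 0 (can be pushed back). Friction (1.5 N at the sleeve) holds it. 30 mm wide, underside 92, top 108 mm above the table, reaching 119 mm ahead of the pivot, 46 mm behind.
- sleeve_top (a point): Centre of the top of the upright brass sleeve, 18 mm thick, standing 30 mm out of the strap's top, 100 mm ahead of the pivot (its top 138 mm above the table; a nut 24 mm wide, 6 mm high is round its foot). The rubber foot is under it. A good place to push the strap sideways.
- cam_lever (a joint): Angle of the red-handled lever, rad: 0 = fully down, level (stop); grows as raised. Starts at 0.9 to 1.15. Rides on the strap: its level hinge axis lies across the strap, 30 mm behind the strap's pivot, 124 mm above the table; it points backwards, away from the block. 110 mm long. Friction holds it; 3 to 5 N at the handle pushes it down. Its cam drives the sprung foot down 5 mm per rad.
- lever_pad (a point): Point on the upper face of the lever's red handle (24 mm wide, 14 mm thick, 65 mm long), 80 mm from the hinge axis; a good place to push down. When the lever is fully down it is 131 mm above the table.
- pressure_foot: Rubber foot, 22 mm wide, on the rod under the strap's end; origin at the centre of its underside, which is 1 to 3 mm above the block while the lever is up, and presses on the block with the lever down.
- oak_block: Brown oak block, 36x160x66 mm, standing on its narrow long side in the nest, its length along the base's y (it may lie up to 12 mm off the middle); loose. Origin at the centre of its underside, 12 mm above the table; its top is 78 mm above the table.
- mug: Bystander: white mug, 92x127x95 mm, standing. Origin at its underside.
- tape_roll: Bystander: red and yellow tape roll, 73 mm wide, 37 mm high. Origin at its underside.
- tape_measure: Bystander: yellow tape measure, 39x80x62 mm. Origin at its underside.
- masking_film: Bystander: upright pale roll of masking film, 55 mm wide, 93 mm high. Origin at its underside.
- marker: Bystander: red and white marker pen, 135 mm long, lying down. Origin at its underside.
- spring_clamp: Bystander: black and orange spring clamp, 129 mm long, lying flat. Origin at its underside.
- scraper: Bystander: blue half-moon scraper, 140 mm long, 4 mm thick. Origin at its underside.

How it is judged (in metres and radians):
On the way, in this order (a step that is already met when the one before it is completed fails the run):
1. the strap lies across the block (within 0.17 rad of square) while the lever is still up (value of joint swing_strap between -0.17 and 0.17 rad and value of joint cam_lever above 0.7 rad), for 0.2 s.
2. the cam lever is down (below 0.15 rad) with the strap across the block (value of joint swing_strap between -0.17 and 0.17 rad and value of joint cam_lever below 0.15 rad), for 0.2 s.
At the end, for the whole second after the job is handed in: The strap is within 0.17 rad of square across the block, the lever is within 0.15 rad of fully down, the foot presses on the block with more than 2 N, and the block stands at rest in its nest within 10 mm of where it was (all of step 2 and contact force between pressure_foot and oak_block above 2 N and distance of oak_block from where it was at the start of the episode below 0.01 m and angle between oak_block's own z axis and vertical below 0.05 rad and linear speed of oak_block below 0.02 m/s); the robot touches nothing.
It fails at once if the lever is pushed down (below 0.6 rad) before the strap is over the block (more than 0.25 rad off) (value of joint cam_lever below 0.6 rad and (value of joint swing_strap above 0.25 rad or value of joint swing_strap below -0.25 rad)).
It fails at once if the oak block is lifted or shoved by more than 15 mm (distance of oak_block from where it was at the start of the episode above 0.015 m).
It fails at once if the clamp is gripped or forced: the fingers press on it with more than 50 N (contact force between the fingers and swing_strap above 50 N).
It fails at once if a bystander is moved by more than 20 mm (distance of any of mug, tape_roll, tape_measure, masking_film, marker, spring_clamp, scraper from where it was at the start of the episode above 0.02 m).
It also fails if it takes over 54 s, if anything falls off the work surface, if the arm or the gripper's body presses on something with over 40 N, if the wrist force passes 120 N, or if a joint passes its speed limit or range.

## Working session

There is one attempt and no reset: what is moved stays moved. The work goes in short steps, Python scripts to look and compute and a shell command to move; the robot and the scene stay as the last step left them, time stands still between calls to the robot, and variables do not carry over. Pictures are saved under pics/ and viewed, at most 10 in all, crops included, and the job is handed in when it is done.

```bash
mkdir -p pics; ls; cat > h.py <<'E'
import numpy as np,cv2
from cell import *
from scipy.spatial.transform import Rotation as R
def ray(s,px):
    a=np.array(s['attitude'],float)
    M=a if a.shape==(3,3) else (R.from_euler('xyz',a).as_matrix() if a.size==3 else R.from_quat(a).as_matrix())
    d=M@np.array([(px[0]-s['cx'])/s['fx'],(px[1]-s['cy'])/s['fy'],1]); return np.array(s['position'],float),d
def at_z(s,px,z):
    p,d=ray(s,px); return p+d*(z-p[2])/d[2]
def tri(obs):
    A=np.zeros((3,3));b=np.zeros(3)
    for s,px in obs:
        p,d=ray(s,px);d=d/np.linalg.norm(d);P=np.eye(3)-np.outer(d,d);A+=P;b+=P@p
    return np.linalg.solve(A,b)
E
python3 - <<'E'
from h import *
st=state();print({k:np.round(v,3).tolist() for k,v in st.items()})
S={}
for c in('scene','top'):
    s=S[c]=snapshot(c);cv2.imwrite(f'pics/{c}0.png',s['img'][:,:,::-1])
    print(c,s['position'],s['attitude'],s['fx'])
    for t in('clamp_base','sleeve_top','lever_pad','pressure_foot','oak_block','mug','tape_roll','tape_measure','masking_film','marker','spring_clamp','scraper'):
        r=tip_of(c,t)
        for q in r[:1]:
            z={'sleeve_top':138,'lever_pad':200,'oak_block':12}.get(t,0)
            print(t,round(q['p'],2),np.round(q['pixel']),np.round(at_z(s,q['pixel'],z)))
E
```

```text
pics
{'clock': 0.0, 'joint_positions': [1.001, 0.277, 1.506, 0.0, 1.361, -0.121], 'joint_velocities': [0.0, -0.001, -0.002, 0.002, 0.001, -0.001], 'tau': [-0.001, -41.677, -24.58, -0.0, 0.011, 0.0], 'eef_pos': [249.219, 517.656, 249.416], 'ee_rot': [-3.14, -0.0, 2.693], 'wrist_force': [0.285, -0.638, -1.096], 'torque': [-0.032, -0.016, -0.002], 'grip_force': 0.0, 'finger_gap': 85.586}
scene [  22.25396219 -394.75680596  945.19677336] [-2.45117474 -0.00294007 -0.92158731] 429.025916039448
clamp_base 0.74 [337. 235.] [576. -23.   0.]
sleeve_top 0.92 [324. 175.] [626.  59. 138.]
lever_pad 0.45 [356. 203.] [553. -84. 200.]
oak_block 0.9 [359. 211.] [670. -28.  12.]
mug 0.96 [370. 359.] [ 350. -276.    0.]
tape_roll 0.82 [286. 171.] [672. 241.   0.]
tape_measure 0.58 [411. 203.] [ 793. -126.    0.]
masking_film 0.62 [340. 164.] [796. 127.   0.]
marker 0.56 [314. 305.] [377. -98.   0.]
spring_clamp 0.77 [213. 206.] [443. 314.   0.]
scraper 0.76 [224. 254.] [347. 176.   0.]
top [ 452.32232714   18.62703262 1165.9220702 ] [-3.03692089 -0.01488837 -1.58715589] 383.2679533539252
clamp_base 0.91 [320. 196.] [571. -29.   0.]
sleeve_top 0.96 [289. 174.] [618.  59. 138.]
lever_pad 0.56 [343. 194.] [555. -79. 200.]
oak_block 0.85 [315. 163.] [670. -15.  12.]
mug 0.79 [404. 267.] [ 350. -278.    0.]
tape_roll 0.87 [227. 169.] [658. 256.   0.]
tape_measure 0.72 [292. 176.] [634.  57.   0.]
masking_film 0.81 [269. 130.] [778. 126.   0.]
marker 0.55 [343. 259.] [379. -93.   0.]
spring_clamp 0.72 [209. 237.] [451. 310.   0.]
scraper 0.64 [250. 272.] [343. 185.   0.]
```

```bash
python3 - <<'E'
import cv2
a=cv2.imread('pics/scene0.png')[120:330,180:460];b=cv2.imread('pics/top0.png')[90:300,180:460]
cv2.imwrite('pics/c.png',cv2.vconcat([cv2.resize(a,(400,300),interpolation=2),cv2.resize(b,(400,300),interpolation=2)]) )
cv2.imwrite('pics/c.png',cv2.hconcat([cv2.resize(a,(400,300),interpolation=2),cv2.resize(b,(400,300),interpolation=2)]) )
E
python3 - <<'E'
from h import *
S={c:snapshot(c) for c in('scene','top')}
for t in ('sleeve_top','lever_pad','clamp_base','oak_block'):
    q={c:tip_of(c,t)[0]['pixel'] for c in S}
    print(t,np.round(tri([(S[c],q[c]) for c in S]),1))
# base mask orientation
for c in S:
    m=masks_of(c,'clamp_base')[0]['region'];hsv=cv2.cvtColor(S[c]['img'],cv2.COLOR_RGB2HSV)
    ys,xs=np.nonzero(m);P=np.array([at_z(S[c],(x,y),12)[:2] for x,y in zip(xs,ys)],np.float32)
    r=cv2.minAreaRect(P);print(c,'base rect',r)
E
```

```text
sleeve_top [616.7  56.  142.1]
lever_pad [546.6 -79.8 206.9]
clamp_base [572.7 -27.5 -23.3]
oak_block [678.7  -9.5  -1.3]
scene base rect ((628.7796630859375, -8.13458251953125), (227.43890380859375, 259.6630859375), 8.452156066894531)
top base rect ((617.0574340820312, -20.24151611328125), (197.1857147216797, 231.196533203125), 9.544046401977539)
```

View pics/c.png

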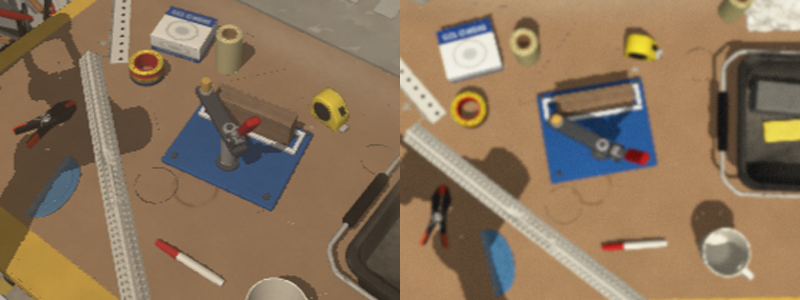

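The strap is swung to +y (sleeve at crop-right pixel (556,120), lever handle at (638,157)). The base yaw is about 0.166, with the pivot near (572,-28). A long perforated bar crosses the scene, so I'll check whether it's raised.

```bash
python3 - <<'E'
import cv2
a=cv2.imread('pics/scene0.png');b=cv2.imread('pics/top0.png')
cv2.imwrite('pics/d.png',cv2.vconcat([cv2.resize(a,(480,300),interpolation=3),cv2.resize(b,(480,300),interpolation=3)]))
E
```

```text
(no output)
```

View pics/d.png

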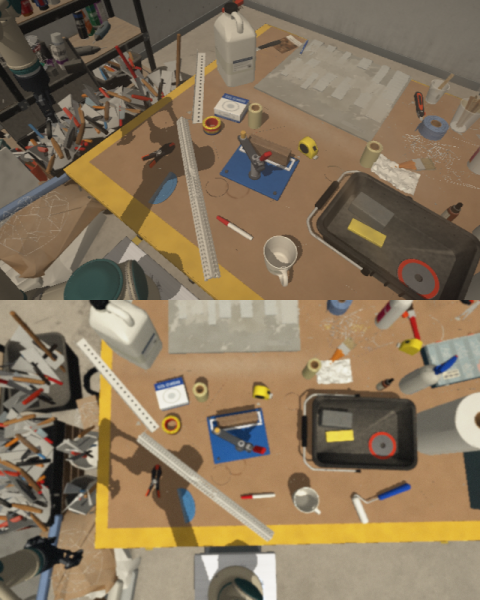

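```bash
python3 - <<'E'
from h import *
S={c:snapshot(c) for c in('scene','top')}
for a,b in (((244,157),(189,180)),((280,371),(360,317))):
    print(np.round(tri([(S['scene'],a),(S['top'],b)])))
    print(at_z(S['scene'],a,0),at_z(S['top'],b,0))
p=np.array([572,-28]);
for a in (0.166,):
    print('target sleeve',p+100*np.array([np.cos(a),np.sin(a)]),'pad',p-110*np.array([np.cos(a),np.sin(a)]))
E
```

```text
[622. 364.  24.]
[637.97955232 383.19375233   0.        ] [624.84203355 371.55285893   0.        ]
[ 209. -138.   10.]
[ 211.19053227 -135.56471649    0.        ] [ 207.40596489 -139.97375061    0.        ]
target sleeve [670.62536098 -11.47613329] pad [463.51210292 -46.17625338]
```

```bash
python3 -m inch '[{"claw":0,"x":-0.03,"y":-0.0156},{"claw":0,"x":-0.03,"y":-0.0156},{"claw":0,"x":-0.03,"y":-0.0156},{"claw":0,"x":-0.03,"y":-0.0156},{"claw":0,"x":-0.03,"y":-0.0156},{"claw":0,"x":-0.03,"y":-0.0156},{"claw":0,"x":-0.03,"y":-0.0156},{"claw":0,"x":-0.03,"y":-0.0156}]' 20
python3 -m inch '[{"claw":0,"x":-0.03,"y":-0.0156},{"claw":0,"x":-0.03,"y":-0.0156},{"claw":0,"x":-0.03,"y":-0.0156},{"claw":0,"x":-0.03,"y":-0.0156},{"claw":0,"x":-0.03,"y":-0.0156},{"claw":0,"x":-0.03,"y":-0.0156},{"claw":0,"x":-0.03,"y":-0.0156},{"claw":0,"x":-0.03,"y":-0.0156}]'
python3 - <<'E'
from h import *
st=state();print(st['eef_pos'],st['ee_rot'],st['finger_gap'],tips_ahead if not callable(tips_ahead) else tips_ahead())
S={c:snapshot(c) for c in('top','wrist')}
cv2.imwrite('pics/w1.png',S['wrist']['img'][:,:,::-1]);print(S['wrist']['position'],S['wrist']['attitude'])
for c in S:
  for t,z in(('sleeve_top',138),('lever_pad',205),('clamp_base',0),('oak_block',12)):
    for r in tip_of(c,t)[:1]: print(c,t,round(r['p'],2),np.round(r['pixel']),np.round(at_z(S[c],r['pixel'],z),1))
E
```

```text
[249.53112389 518.08661611 250.3337141 ] [3.14147765e+00 3.16794328e-05 2.69275209e+00] 85.5757002017139 19.0
[182.57151043 549.8972694  373.71171559] [2.84898548e+00 1.36707672e-03 1.12164887e+00]
top sleeve_top 0.92 [290. 176.] [612.3  57.1 138. ]
top lever_pad 0.8 [341. 198.] [543.5 -72.5 205. ]
top clamp_base 0.7 [319. 196.] [570.1 -24.1   0. ]
top oak_block 0.86 [313. 161.] [677.3  -9.5  12. ]schema error: expected keys claw, x, y, z, wx, wy, wz
schema error: expected keys claw, x, y, z, wx, wy, wz
```

View pics/w1.png

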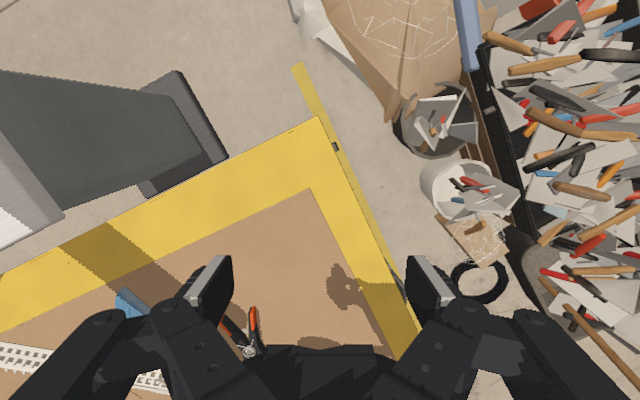

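The arm didn't move because every row needs all seven keys. The wrist picture therefore still shows the start corner.

```bash
python3 -m inch '[{"claw":0,"x":-0.03,"y":-0.0156,"z":0,"wx":0,"wy":0,"wz":0},{"claw":0,"x":-0.03,"y":-0.0156,"z":0,"wx":0,"wy":0,"wz":0},{"claw":0,"x":-0.03,"y":-0.0156,"z":0,"wx":0,"wy":0,"wz":0},{"claw":0,"x":-0.03,"y":-0.0156,"z":0,"wx":0,"wy":0,"wz":0},{"claw":0,"x":-0.03,"y":-0.0156,"z":0,"wx":0,"wy":0,"wz":0},{"claw":0,"x":-0.03,"y":-0.0156,"z":0,"wx":0,"wy":0,"wz":0},{"claw":0,"x":-0.03,"y":-0.0156,"z":0,"wx":0,"wy":0,"wz":0},{"claw":0,"x":-0.03,"y":-0.0156,"z":0,"wx":0,"wy":0,"wz":0}]' 20
python3 -m inch '[{"claw":0,"x":-0.03,"y":-0.0156,"z":0,"wx":0,"wy":0,"wz":0},{"claw":0,"x":-0.03,"y":-0.0156,"z":0,"wx":0,"wy":0,"wz":0},{"claw":0,"x":-0.03,"y":-0.0156,"z":0,"wx":0,"wy":0,"wz":0},{"claw":0,"x":-0.03,"y":-0.0156,"z":0,"wx":0,"wy":0,"wz":0},{"claw":0,"x":-0.03,"y":-0.0156,"z":0,"wx":0,"wy":0,"wz":0},{"claw":0,"x":-0.03,"y":-0.0156,"z":0,"wx":0,"wy":0,"wz":0},{"claw":0,"x":-0.03,"y":-0.0156,"z":0,"wx":0,"wy":0,"wz":0},{"claw":0,"x":0,"y":0,"z":0,"wx":0,"wy":0,"wz":0}]'
python3 - <<'E'
from h import *
st=state();print(st['eef_pos'],st['ee_rot'],st['finger_gap'])
S={c:snapshot(c) for c in('scene','top','wrist')}
cv2.imwrite('pics/w2.png',S['wrist']['img'][:,:,::-1])
for c in S:
  for t,z in(('sleeve_top',138),('lever_pad',205),('clamp_base',0),('oak_block',12)):
    for r in tip_of(c,t)[:1]: print(c,t,round(r['p'],2),np.round(r['pixel']),np.round(at_z(S[c],r['pixel'],z),1))
E
```

```text
clock: 3.3
eef_pos: [412.3, 300.4, 250.5]
ee_rot: [3.141, 0.0, 2.693]
wrist_force: [0.9, -0.2, -0.5]
finger_gap: -0.1
grip_force: 0.0
clock: 4.1
eef_pos: [556.1, 108.7, 250.0]
ee_rot: [-3.141, 0.003, 2.689]
wrist_force: [-1.3, 0.3, -0.3]
finger_gap: -0.4
grip_force: 0.0
[556.1080145  108.70020058 250.03972054] [-3.14076813e+00  2.52842242e-03  2.68888142e+00] -0.3721323903234226
scene sleeve_top 0.57 [325. 175.] [625.3  58.  138. ]
scene lever_pad 0.51 [354. 204.] [544.7 -85.4 205. ]
scene clamp_base 0.83 [341. 238.] [571.6 -36.6   0. ]
scene oak_block 0.73 [357. 208.] [676.6 -18.1  12. ]
top sleeve_top 0.71 [290. 174.] [617.8  58.2 138. ]
top lever_pad 0.77 [342. 198.] [541.9 -75.3 205. ]
top clamp_base 0.74 [321. 196.] [570.9 -31.8   0. ]
top oak_block 0.9 [316. 162.] [674.1 -17.1  12. ]
wrist lever_pad 0.7 [ 72. 335.] [542.4 -73.7 205. ]
wrist clamp_base 0.68 [233. 234.] [574.  -29.8   0. ]
wrist oak_block 0.6 [439.  14.] [447.6 305.4  12. ]
```

View pics/w2.png

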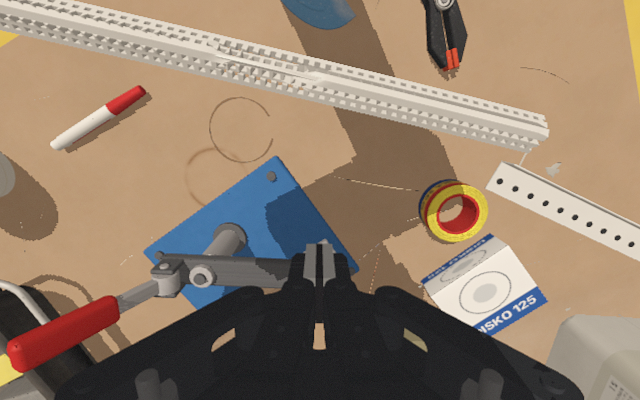

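The strap, with its nut and sleeve, sits just ahead of the closed fingers, which appear at about (320,260). The lever is up at the left, with its handle near (65,335). Next I go down beside the sleeve.

```bash
python3 -m inch '[{"claw":0,"x":-0.0048,"y":-0.002,"z":0.0138,"wx":0,"wy":0,"wz":0},{"claw":0,"x":-0.0048,"y":-0.002,"z":0.0138,"wx":0,"wy":0,"wz":0},{"claw":0,"x":-0.0048,"y":-0.002,"z":0.0138,"wx":0,"wy":0,"wz":0},{"claw":0,"x":-0.0048,"y":-0.002,"z":0.0138,"wx":0,"wy":0,"wz":0},{"claw":0,"x":-0.0048,"y":-0.002,"z":0.0138,"wx":0,"wy":0,"wz":0},{"claw":0,"x":-0.0048,"y":-0.002,"z":0.0138,"wx":0,"wy":0,"wz":0},{"claw":0,"x":-0.0048,"y":-0.002,"z":0.0138,"wx":0,"wy":0,"wz":0},{"claw":0,"x":-0.0048,"y":-0.002,"z":0.0138,"wx":0,"wy":0,"wz":0}]'
python3 -m inch '[{"claw":0,"x":0,"y":0,"z":0,"wx":0,"wy":0,"wz":0},{"claw":0,"x":-0.005,"y":0,"z":0,"wx":0,"wy":0,"wz":0},{"claw":0,"x":-0.005,"y":0,"z":0,"wx":0,"wy":0,"wz":0},{"claw":0,"x":-0.004,"y":0,"z":0,"wx":0,"wy":0,"wz":0},{"claw":0,"x":-0.004,"y":0,"z":0,"wx":0,"wy":0,"wz":0},{"claw":0,"x":0,"y":0,"z":0,"wx":0,"wy":0,"wz":0},{"claw":0,"x":0,"y":0,"z":0,"wx":0,"wy":0,"wz":0},{"claw":0,"x":0,"y":0,"z":0,"wx":0,"wy":0,"wz":0}]'
python3 - <<'E'
from h import *
st=state();d=np.array(st['eef_pos'])[:2]-[572.5,-30];f=1.094
print(st['eef_pos'],st['ee_rot'],'radial',d@[np.cos(f),np.sin(f)],'n',d@[-np.sin(f),np.cos(f)])
s=snapshot('wrist');cv2.imwrite('pics/w3.png',s['img'][:,:,::-1])
E
```

```text
clock: 5.65
eef_pos: [581.4, 80.6, 138.7]
ee_rot: [3.142, -0.0, 2.693]
wrist_force: [-0.6, 0.3, 0.0]
finger_gap: 0.1
grip_force: 0.0
clock: 6.45
eef_pos: [597.1, 73.2, 140.0]
ee_rot: [3.142, -0.0, 2.693]
wrist_force: [0.3, 0.3, 0.4]
finger_gap: -0.1
grip_force: 0.0
[597.07622895  73.20112144 139.95341161] [ 3.14154051e+00 -2.23833735e-04  2.69283688e+00] radial 102.96997117334864 n 25.527387902175978
```

View pics/w3.png

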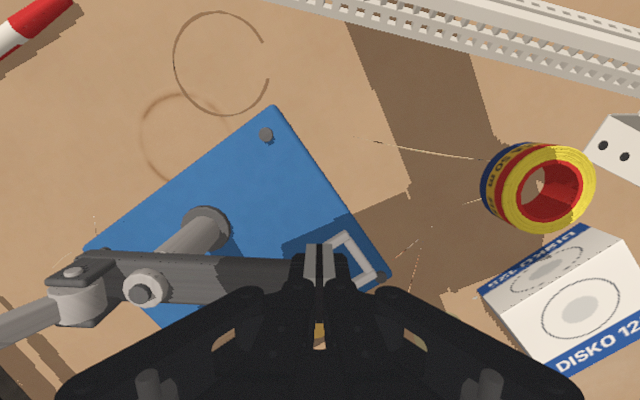

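The fingers stand beside the strap end, with the brass sleeve just beyond them at about (320,335). I'll swing it along the arc.

```bash
python3 -m inch '[{"claw":0,"x":-0.0045,"y":0,"z":0,"wx":0,"wy":0,"wz":0},{"claw":0,"x":-0.0039,"y":0.0004,"z":0,"wx":0,"wy":0,"wz":2.2},{"claw":0,"x":-0.0039,"y":0.0004,"z":0,"wx":0,"wy":0,"wz":2.2},{"claw":0,"x":-0.0039,"y":0.0004,"z":0,"wx":0,"wy":0,"wz":2.2},{"claw":0,"x":-0.0039,"y":0.0004,"z":0,"wx":0,"wy":0,"wz":2.2},{"claw":0,"x":-0.0039,"y":0.0007,"z":0,"wx":0,"wy":0,"wz":2.2},{"claw":0,"x":-0.0039,"y":0.0007,"z":0,"wx":0,"wy":0,"wz":2.2},{"claw":0,"x":-0.0039,"y":0.0007,"z":0,"wx":0,"wy":0,"wz":2.2}]'
cat > c.py <<'E'
from h import *
st=state();d=np.array(st['eef_pos'])[:2]-[572.5,-30];f=st['ee_rot'][2]-np.pi/2
print('tool phi rel',f-.166,'radial',d@[np.cos(f),np.sin(f)],'n',d@[-np.sin(f),np.cos(f)],'F',st['wrist_force'])
for c in('scene','top','wrist'):
  s=snapshot(c)
  for t,z in(('sleeve_top',138),('lever_pad',205)):
    for r in tip_of(c,t)[:1]:
      p=at_z(s,r['pixel'],z);e=p[:2]-[572.5,-30];
      if t=='lever_pad': e=-e
      print(c,t,round(r['p'],2),np.round(p),'strap',round(np.arctan2(e[1],e[0])-.166,3),'rad',round(np.hypot(*e)))
E
python3 c.py
```

```text
clock: 7.3
eef_pos: [626.3, 60.2, 139.9]
ee_rot: [3.141, -0.001, 2.422]
wrist_force: [-1.0, 1.3, 1.1]
finger_gap: -0.5
grip_force: 0.8
tool phi rel 0.6856254524141047 radial 103.361804609045 n 18.939614772399583 F [-1.03509475  1.33084504  1.11388892]
scene sleeve_top 0.77 [644.  51. 138.] strap 0.685 rad 108
scene lever_pad 0.72 [ 453. -111.  205.] strap 0.43 rad 144
top sleeve_top 0.64 [738. 116. 138.] strap 0.555 rad 220
top lever_pad 0.68 [539. -68. 205.] strap 0.687 rad 51
```

```bash
python3 -m inch '[{"claw":0,"x":-0.0042,"y":0.0006,"z":0,"wx":0,"wy":0,"wz":2.4},{"claw":0,"x":-0.0042,"y":0.0006,"z":0,"wx":0,"wy":0,"wz":2.4},{"claw":0,"x":-0.0042,"y":0.0006,"z":0,"wx":0,"wy":0,"wz":2.4},{"claw":0,"x":-0.0042,"y":0.0006,"z":0,"wx":0,"wy":0,"wz":2.4},{"claw":0,"x":-0.0042,"y":0.0006,"z":0,"wx":0,"wy":0,"wz":2.4},{"claw":0,"x":-0.0042,"y":0.0006,"z":0,"wx":0,"wy":0,"wz":2.4},{"claw":0,"x":-0.0042,"y":0.0006,"z":0,"wx":0,"wy":0,"wz":2.4},{"claw":0,"x":-0.0042,"y":0.0006,"z":0,"wx":0,"wy":0,"wz":2.4}]'
python3 -m inch '[{"claw":0,"x":-0.0042,"y":0.0006,"z":0,"wx":0,"wy":0,"wz":2.4},{"claw":0,"x":-0.0042,"y":0.0006,"z":0,"wx":0,"wy":0,"wz":2.4},{"claw":0,"x":-0.0042,"y":0.0006,"z":0,"wx":0,"wy":0,"wz":2.4},{"claw":0,"x":-0.0042,"y":0.0006,"z":0,"wx":0,"wy":0,"wz":2.4},{"claw":0,"x":-0.0042,"y":0.0006,"z":0,"wx":0,"wy":0,"wz":2.4},{"claw":0,"x":-0.0042,"y":0.0006,"z":0,"wx":0,"wy":0,"wz":2.4},{"claw":0,"x":-0.0042,"y":0.0006,"z":0,"wx":0,"wy":0,"wz":2.4},{"claw":0,"x":0,"y":0,"z":0,"wx":0,"wy":0,"wz":0}]'
python3 c.py
```

```text
clock: 8.55
eef_pos: [651.9, 38.2, 139.9]
ee_rot: [3.14, -0.001, 2.087]
wrist_force: [0.0, 1.9, -0.1]
finger_gap: -0.1
grip_force: 0.9
clock: 9.35
eef_pos: [667.1, 11.8, 139.9]
ee_rot: [3.141, -0.0, 1.796]
wrist_force: [-1.0, 0.1, -0.0]
finger_gap: -0.1
grip_force: 0.0
tool phi rel 0.058808237805876434 radial 101.58252899348795 n 19.671397472393583 F [-1.01767854  0.07319635 -0.0375926 ]
scene sleeve_top 0.6 [680.  -2. 138.] strap 0.088 rad 111
scene lever_pad 0.63 [512. -44. 205.] strap 0.06 rad 62
top sleeve_top 0.68 [667.  -7. 138.] strap 0.075 rad 97
```

```bash
python3 -m inch '[{"claw":0,"x":-0.0035,"y":0.0005,"z":0,"wx":0,"wy":0,"wz":2},{"claw":0,"x":-0.0035,"y":0.0005,"z":0,"wx":0,"wy":0,"wz":2},{"claw":0,"x":0,"y":0,"z":0,"wx":0,"wy":0,"wz":0},{"claw":0,"x":0,"y":0,"z":0,"wx":0,"wy":0,"wz":0},{"claw":0,"x":0.01,"y":0,"z":0,"wx":0,"wy":0,"wz":0},{"claw":0,"x":0.02,"y":0,"z":-0.01,"wx":0,"wy":0,"wz":0},{"claw":0,"x":0.03,"y":0,"z":-0.03,"wx":0,"wy":0,"wz":0},{"claw":0,"x":0.03,"y":0,"z":-0.03,"wx":0,"wy":0,"wz":0}]'
python3 -m inch '[{"claw":0,"x":0.01,"y":-0.02,"z":-0.03,"wx":0,"wy":0,"wz":0},{"claw":0,"x":0.01,"y":-0.02,"z":-0.03,"wx":0,"wy":0,"wz":0},{"claw":0,"x":0.01,"y":-0.02,"z":-0.02,"wx":0,"wy":0,"wz":0},{"claw":0,"x":0.01,"y":-0.02,"z":0,"wx":0,"wy":0,"wz":0},{"claw":0,"x":0,"y":-0.02,"z":0,"wx":0,"wy":0,"wz":0},{"claw":0,"x":0,"y":0,"z":0,"wx":0,"wy":0,"wz":0},{"claw":0,"x":0,"y":0,"z":0,"wx":0,"wy":0,"wz":0},{"claw":0,"x":0,"y":0,"z":0,"wx":0,"wy":0,"wz":0}]'
cat >> c.py <<'E'
S={c:snapshot(c) for c in('scene','top')}
for t in('sleeve_top','lever_pad','oak_block'):
  q=[(S[c],r['pixel']) for c in S for r in tip_of(c,t)[:1]]
  if len(q)==2: print(t,np.round(tri(q),1))
E
python3 c.py
python3 - <<'E'
from h import *
s=snapshot('top')['img'][130:250,240:400,::-1];w=snapshot('scene')['img'][130:250,260:420,::-1]
cv2.imwrite('pics/t4.png',cv2.hconcat([cv2.resize(a,(400,300),interpolation=2) for a in(w,s)]))
E
```

```text
clock: 10.6
eef_pos: [654.3, 96.4, 210.6]
ee_rot: [-3.14, -0.001, 1.726]
wrist_force: [1.1, -0.1, 0.4]
finger_gap: 0.2
grip_force: 0.0
clock: 11.4
eef_pos: [551.1, 118.9, 290.2]
ee_rot: [3.14, -0.0, 1.726]
wrist_force: [0.3, 0.1, 0.5]
finger_gap: 0.0
grip_force: 0.0
tool phi rel -0.010378346084820217 radial 1.8872994734613238 n 150.3836274139373 F [0.25127157 0.08050178 0.46694551]
scene sleeve_top 0.97 [686.  -5. 138.] strap 0.049 rad 116
scene lever_pad 0.49 [511. -42. 205.] strap 0.021 rad 63
top sleeve_top 0.78 [660. -10. 138.] strap 0.057 rad 90
top lever_pad 0.66 [514. -40. 205.] strap 0.005 rad 59
sleeve_top [657.3 -20.1 163.7]
lever_pad [522.5 -34.3 187.1]
oak_block [674.3 -17.5   6.8]
```

View pics/t4.png

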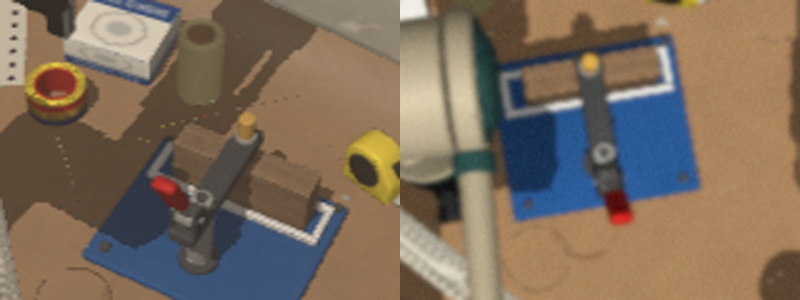

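The strap lies square (sleeve at crop-right pixel (588,65), pivot nut at (605,153)), and the lever is still up, with its handle at (620,207). I'll go over the strap to the forward side of the lever's upper face.

```bash
python3 -m inch '[{"claw":0,"x":-0.0216,"y":-0.0046,"z":0,"wx":0,"wy":0,"wz":0},{"claw":0,"x":-0.0216,"y":-0.0046,"z":0,"wx":0,"wy":0,"wz":0},{"claw":0,"x":-0.0216,"y":-0.0046,"z":0,"wx":0,"wy":0,"wz":0},{"claw":0,"x":-0.0216,"y":-0.0046,"z":0,"wx":0,"wy":0,"wz":0},{"claw":0,"x":-0.0216,"y":-0.0046,"z":0,"wx":0,"wy":0,"wz":0},{"claw":0,"x":-0.0216,"y":-0.0046,"z":0,"wx":0,"wy":0,"wz":0},{"claw":0,"x":-0.0216,"y":-0.0046,"z":0,"wx":0,"wy":0,"wz":0},{"claw":0,"x":0,"y":0,"z":0,"wx":0,"wy":0,"wz":0}]'
cat > l.py <<'E'
from h import *
st=state();d=np.array(st['eef_pos'])-[543,-35.4,19]
f=.18;print('back',-d[:2]@[np.cos(f),np.sin(f)],'lat',d[:2]@[-np.sin(f),np.cos(f)],'tipz',d[2],st['ee_rot'],st['wrist_force'])
E
python3 l.py
python3 - <<'E'
from h import *
s=snapshot('wrist');cv2.imwrite('pics/w5.png',s['img'][:,:,::-1])
E
```

```text
clock: 13.15
eef_pos: [541.9, -38.4, 289.9]
ee_rot: [-3.141, 0.001, 1.723]
wrist_force: [0.8, 0.3, -0.1]
finger_gap: 0.2
grip_force: 0.0
back 1.6706548840369024 lat -2.785068620886815 tipz 270.91103242688513 [-3.14149442e+00  1.33672622e-03  1.72296276e+00] [ 0.75458091  0.30336661 -0.1175899 ]
```

View pics/w5.png

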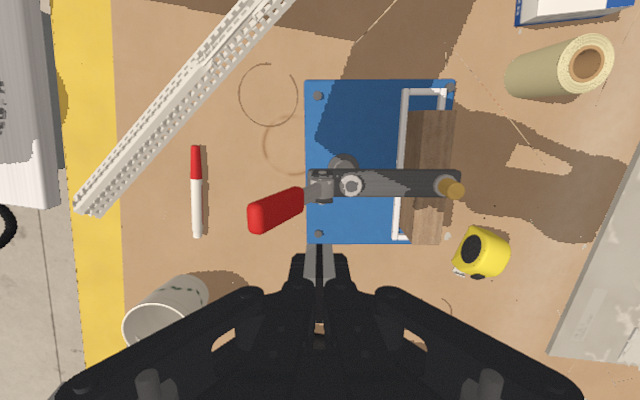

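The strap runs parallel to the base edges: nut at (352,185), sleeve at (452,190). The handle is to the left at (275,210), and the fingers are over the hinge column. I'll lower them, then sweep back and down.

```bash
python3 -m inch '[{"claw":0,"x":0.001,"y":0,"z":0.01,"wx":0,"wy":0,"wz":0},{"claw":0,"x":0.001,"y":0,"z":0.01,"wx":0,"wy":0,"wz":0},{"claw":0,"x":0.001,"y":0,"z":0.01,"wx":0,"wy":0,"wz":0},{"claw":0,"x":0,"y":0,"z":0.01,"wx":0,"wy":0,"wz":0},{"claw":0,"x":0,"y":0,"z":0.01,"wx":0,"wy":0,"wz":0},{"claw":0,"x":0,"y":0,"z":0.01,"wx":0,"wy":0,"wz":0},{"claw":0,"x":0,"y":0,"z":0.01,"wx":0,"wy":0,"wz":0},{"claw":0,"x":0,"y":0,"z":0,"wx":0,"wy":0,"wz":0}]'
python3 l.py
python3 -m inch '[{"claw":0,"x":0,"y":-0.004,"z":0,"wx":0,"wy":0,"wz":0},{"claw":0,"x":0,"y":-0.004,"z":0,"wx":0,"wy":0,"wz":0},{"claw":0,"x":0,"y":-0.004,"z":0,"wx":0,"wy":0,"wz":0},{"claw":0,"x":0,"y":-0.004,"z":0.001,"wx":0,"wy":0,"wz":0},{"claw":0,"x":0,"y":-0.004,"z":0.002,"wx":0,"wy":0,"wz":0},{"claw":0,"x":0,"y":-0.004,"z":0.003,"wx":0,"wy":0,"wz":0},{"claw":0,"x":0,"y":-0.004,"z":0.003,"wx":0,"wy":0,"wz":0},{"claw":0,"x":0,"y":0,"z":0,"wx":0,"wy":0,"wz":0}]'
python3 l.py; python3 c.py
```

```text
clock: 14.0
eef_pos: [540.5, -33.0, 218.1]
ee_rot: [-3.139, -0.001, 1.726]
wrist_force: [-0.1, 0.1, -0.5]
finger_gap: 0.2
grip_force: 0.0
back 2.0718655469940583 lat 2.829360910924764 tipz 199.13293087943387 [-3.13860047e+00 -1.18197005e-03  1.72580181e+00] [-0.05019383  0.10165404 -0.47078212]
clock: 14.8
eef_pos: [512.9, -37.6, 210.5]
ee_rot: [-3.141, -0.0, 1.726]
wrist_force: [0.1, -0.3, -0.1]
finger_gap: 0.0
grip_force: 0.0
back 29.97752908144276 lat 3.2127993089291547 tipz 191.49719098998398 [-3.14063157e+00 -5.54080436e-05  1.72577790e+00] [ 0.05666893 -0.25990744 -0.10187114]
tool phi rel -0.011018423275313521 radial -60.02849686828951 n 1.680279940110651 F [ 0.05666893 -0.25990744 -0.10187114]
scene sleeve_top 0.85 [672. -13. 138.] strap 0.003 rad 101
scene lever_pad 0.42 [497. -45. 205.] strap 0.032 rad 77
top sleeve_top 0.6 [669. -17. 138.] strap -0.029 rad 97
wrist sleeve_top 0.83 [671. -14. 138.] strap -0.009 rad 100
sleeve_top [665.8 -16.  144.1]
```

```bash
python3 -m inch '[{"claw":0,"x":-0.0005,"y":-0.0022,"z":0.002,"wx":0,"wy":0,"wz":0},{"claw":0,"x":-0.0005,"y":-0.0022,"z":0.002,"wx":0,"wy":0,"wz":0},{"claw":0,"x":-0.0005,"y":-0.0022,"z":0.002,"wx":0,"wy":0,"wz":0},{"claw":0,"x":-0.0005,"y":-0.0022,"z":0.002,"wx":0,"wy":0,"wz":0},{"claw":0,"x":0,"y":-0.0022,"z":0.002,"wx":0,"wy":0,"wz":0},{"claw":0,"x":0,"y":-0.0022,"z":0.002,"wx":0,"wy":0,"wz":0},{"claw":0,"x":0,"y":-0.0022,"z":0.002,"wx":0,"wy":0,"wz":0},{"claw":0,"x":0,"y":-0.0022,"z":0.002,"wx":0,"wy":0,"wz":0}]'
python3 -m inch '[{"claw":0,"x":0,"y":-0.0016,"z":0.0026,"wx":0,"wy":0,"wz":0},{"claw":0,"x":0,"y":-0.0016,"z":0.0026,"wx":0,"wy":0,"wz":0},{"claw":0,"x":0,"y":-0.0016,"z":0.0026,"wx":0,"wy":0,"wz":0},{"claw":0,"x":0,"y":-0.0016,"z":0.0026,"wx":0,"wy":0,"wz":0},{"claw":0,"x":0,"y":-0.0016,"z":0.0026,"wx":0,"wy":0,"wz":0},{"claw":0,"x":0,"y":-0.0016,"z":0.0026,"wx":0,"wy":0,"wz":0},{"claw":0,"x":0,"y":-0.0016,"z":0.0026,"wx":0,"wy":0,"wz":0},{"claw":0,"x":0,"y":-0.0016,"z":0.0026,"wx":0,"wy":0,"wz":0}]'
python3 l.py; python3 c.py
```

```text
clock: 16.45
eef_pos: [496.5, -42.2, 194.7]
ee_rot: [3.141, -0.0, 1.726]
wrist_force: [0.1, 0.8, 0.4]
finger_gap: -0.1
grip_force: 0.8
clock: 17.25
eef_pos: [484.2, -44.2, 173.9]
ee_rot: [3.141, 0.0, 1.726]
wrist_force: [0.7, -0.2, 1.3]
finger_gap: 0.1
grip_force: 1.0
back 59.42098747806531 lat 1.87963414700763 tipz 154.9084796555854 [3.14087416e+00 8.83315564e-05 1.72584297e+00] [ 0.67523491 -0.24739869  1.29537849]
tool phi rel -0.010953361002002143 radial -89.4294160089583 n -0.3832015968595574 F [ 0.67523491 -0.24739869  1.29537849]
scene sleeve_top 0.59 [579. -62. 138.] strap -1.527 rad 32
scene lever_pad 0.66 [439. -67. 205.] strap 0.106 rad 139
top sleeve_top 0.56 [668. -17. 138.] strap -0.031 rad 96
sleeve_top [659.  -17.2 163.8]
oak_block [681.4 -15.5   4.3]
```

```bash
python3 -m inch '[{"claw":0,"x":0,"y":-0.0008,"z":0.0027,"wx":0,"wy":0,"wz":0},{"claw":0,"x":0,"y":-0.0008,"z":0.0027,"wx":0,"wy":0,"wz":0},{"claw":0,"x":0,"y":-0.0008,"z":0.0027,"wx":0,"wy":0,"wz":0},{"claw":0,"x":0,"y":-0.0008,"z":0.0027,"wx":0,"wy":0,"wz":0},{"claw":0,"x":0,"y":-0.0008,"z":0.0027,"wx":0,"wy":0,"wz":0},{"claw":0,"x":0,"y":-0.0008,"z":0.0027,"wx":0,"wy":0,"wz":0},{"claw":0,"x":0,"y":-0.0008,"z":0.0027,"wx":0,"wy":0,"wz":0},{"claw":0,"x":0,"y":-0.0008,"z":0.0023,"wx":0,"wy":0,"wz":0}]'
python3 l.py
python3 -m inch '[{"claw":0,"x":0,"y":0,"z":0.0005,"wx":0,"wy":0,"wz":0},{"claw":0,"x":0,"y":0,"z":0.0005,"wx":0,"wy":0,"wz":0},{"claw":0,"x":0,"y":0,"z":0.0005,"wx":0,"wy":0,"wz":0},{"claw":0,"x":0,"y":0,"z":0.0005,"wx":0,"wy":0,"wz":0},{"claw":0,"x":0,"y":0,"z":0,"wx":0,"wy":0,"wz":0},{"claw":0,"x":0,"y":0,"z":0,"wx":0,"wy":0,"wz":0},{"claw":0,"x":0,"y":0,"z":0,"wx":0,"wy":0,"wz":0},{"claw":0,"x":0,"y":0,"z":0,"wx":0,"wy":0,"wz":0}]'
python3 l.py
```

```text
clock: 18.9
eef_pos: [478.2, -45.1, 152.7]
ee_rot: [3.14, 0.0, 1.726]
wrist_force: [0.0, 0.0, 3.1]
finger_gap: 0.2
grip_force: 1.2
back 65.52871345491734 lat 2.035663906979926 tipz 133.72446598957234 [3.14039680e+00 1.71156972e-05 1.72568650e+00] [0.01637973 0.03084154 3.1455103 ]
clock: 19.7
eef_pos: [477.9, -45.1, 150.9]
ee_rot: [3.141, 0.0, 1.726]
wrist_force: [0.3, -0.4, 1.8]
finger_gap: -0.2
grip_force: 0.8
back 65.77307251596612 lat 2.0718957836055627 tipz 131.91547223106446 [3.14105379e+00 4.28767708e-07 1.72582525e+00] [ 0.29203739 -0.41416128  1.84683393]
```

```bash
python3 -m inch '[{"claw":0,"x":0,"y":0,"z":0.0005,"wx":0,"wy":0,"wz":0},{"claw":0,"x":0,"y":0,"z":0.0005,"wx":0,"wy":0,"wz":0},{"claw":0,"x":0,"y":0,"z":0.0005,"wx":0,"wy":0,"wz":0},{"claw":0,"x":0,"y":0,"z":0.0005,"wx":0,"wy":0,"wz":0},{"claw":0,"x":0,"y":0,"z":0,"wx":0,"wy":0,"wz":0},{"claw":0,"x":0,"y":0,"z":0,"wx":0,"wy":0,"wz":0},{"claw":0,"x":0,"y":0,"z":0,"wx":0,"wy":0,"wz":0},{"claw":0,"x":0,"y":0,"z":0,"wx":0,"wy":0,"wz":0}]'
python3 l.py
```

```text
clock: 20.5
eef_pos: [477.9, -45.2, 149.8]
ee_rot: [3.141, 0.0, 1.726]
wrist_force: [-0.4, -0.8, 7.9]
finger_gap: -0.1
grip_force: 4.2
back 65.83008869173729 lat 2.0487927842189606 tipz 130.8029694528667 [3.14077356e+00 2.78479386e-04 1.72596328e+00] [-0.42453534 -0.79737879  7.91401332]
```

The tip is at 131 mm and the force is rising to 8 N, so the lever is on its stop. I'll raise the hand and move it clear.

```bash
python3 -m inch '[{"claw":0,"x":0,"y":0,"z":-0.005,"wx":0,"wy":0,"wz":0},{"claw":0,"x":0,"y":0,"z":-0.015,"wx":0,"wy":0,"wz":0},{"claw":0,"x":0,"y":0,"z":-0.025,"wx":0,"wy":0,"wz":0},{"claw":0,"x":0,"y":0,"z":-0.03,"wx":0,"wy":0,"wz":0},{"claw":0,"x":0,"y":0,"z":-0.03,"wx":0,"wy":0,"wz":0},{"claw":0,"x":0.02,"y":0,"z":-0.02,"wx":0,"wy":0,"wz":0},{"claw":0,"x":0.03,"y":0,"z":-0.02,"wx":0,"wy":0,"wz":0},{"claw":0,"x":0.03,"y":0,"z":0,"wx":0,"wy":0,"wz":0}]'
python3 -m inch '[{"claw":0,"x":0.03,"y":0,"z":0,"wx":0,"wy":0,"wz":0},{"claw":0,"x":0.03,"y":0,"z":0,"wx":0,"wy":0,"wz":0},{"claw":0,"x":0.03,"y":0,"z":0,"wx":0,"wy":0,"wz":0},{"claw":0,"x":0.02,"y":0,"z":0,"wx":0,"wy":0,"wz":0},{"claw":0,"x":0,"y":0,"z":0,"wx":0,"wy":0,"wz":0},{"claw":0,"x":0,"y":0,"z":0,"wx":0,"wy":0,"wz":0},{"claw":0,"x":0,"y":0,"z":0,"wx":0,"wy":0,"wz":0},{"claw":0,"x":0,"y":0,"z":0,"wx":0,"wy":0,"wz":0}]'
sed -i "s/'lever_pad',205/'lever_pad',131/" c.py; python3 c.py
python3 - <<'E'
from h import *
s=snapshot('top')['img'][130:250,240:400,::-1];w=snapshot('scene')['img'][130:250,260:420,::-1]
cv2.imwrite('pics/t6.png',cv2.hconcat([cv2.resize(a,(400,300),interpolation=2) for a in(w,s)]))
E
```

```text
clock: 21.3
eef_pos: [466.0, 34.4, 296.3]
ee_rot: [3.138, 0.001, 1.725]
wrist_force: [0.9, 0.0, -0.4]
finger_gap: -0.5
grip_force: 0.0
clock: 22.1
eef_pos: [448.4, 141.6, 293.8]
ee_rot: [-3.141, 0.0, 1.724]
wrist_force: [0.8, -0.0, 1.1]
finger_gap: 0.3
grip_force: 0.0
tool phi rel -0.01231523047022573 radial -96.33021597410419 n 188.60388613937383 F [ 0.75520537 -0.02811236  1.08116242]
scene sleeve_top 0.75 [673.  -9. 138.] strap 0.037 rad 103
top sleeve_top 0.93 [663. -10. 138.] strap 0.054 rad 92
top lever_pad 0.68 [463. -40. 131.] strap -0.078 rad 110
wrist lever_pad 0.61 [460. -44. 131.] strap -0.046 rad 113
sleeve_top [653.9 -10.5 154.4]
lever_pad [412.4  53.1 167.4]
oak_block [678.2 -15.    8.4]
```

View pics/t6.png

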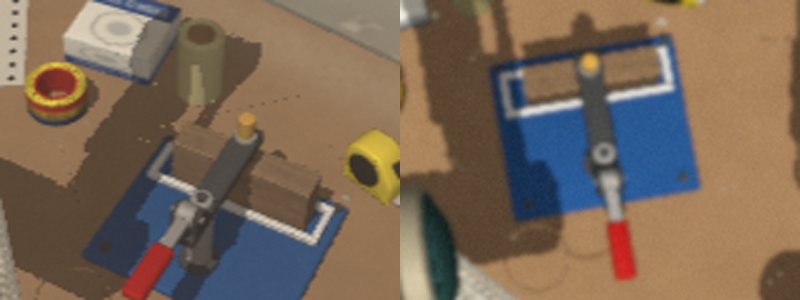

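The lever is level (red handle at crop-right pixel (622,250)), the strap is square over the block, the block is in its nest, and the hand is clear.

```bash
python3 -c "
from cell import *
print(job_done())"
```

```text
the job is handed in; nothing more can be done
None
```

The job is handed in, though no verdict came back: the strap is square over the oak block to within about 0.05 rad, the cam lever is down on its stop, the block is still in its nest, and the hand is clear.

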